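# Hang an oiled flange ring over the drip tray

### The arm

A 7-joint arm with a two-finger parallel gripper is mounted at the origin on the work surface. World frame = base frame: x ahead of the robot, y to its left, z up, the work surface at z = 0. Lengths are in m, angles in rad, forces in N, time in s.
With the tool pointing down it reaches from about 0.4 to 0.85 m from the base axis. Payload 10.4 kg.
Tool frame: the origin (TCP) lies at the very end of the fingers, on their centre line; the grasp point (between the pads) lies 19 mm behind it; x points along the fingers, y is the direction in which the jaws open and shut, and the axes are right-handed (so a half turn about x gives the same grasp; the last joint's range is limited). The gripper opens to 85 mm and grips with 20 to 120 N. Pads are 22 mm wide; open, the fingers measure 114 mm over their backs; the gripper's body (76 mm by 85 mm) begins 54 mm behind the grasp point. The pads swing forward as they close: fully open they stand 13 mm farther back than shut.
Start: joints at [-1.185, 0.332, -0.065, 1.46, 0.022, 1.35, -0.088], TCP at [0.248, 0.574, 0.231] pointing down, gripper open.
Joint ranges: [-2.6, 2.6], [-0.5, 2.12], [-1.47, 1.34], [0.16, 2.42], [-1.27, 4.41], [0.06, 2.06], [-2.6, 2.6]. Speed limits (rad/s): [2.22, 2.22, 2.79, 2.79, 3.14, 3.14, 3.14].

### API

Orientations are given as a unit quaternion [x, y, z, w].
In Python, from workcell import monitor, camera, ticket, regions_of gives the robot as it stands.
- The arm moves only by the tool step_arm, never from a script. Its argument "increments" is a list of rows, each a list of 5 numbers: the finger opening in m, from 0 to 0.0854, then the shift along the world's x, y, z in m, then the turn about the world's z in rad. A call has 1 to 12 rows; each row shifts and turns the commanded pose from where the row before left it; what a row does not reach is not made up. A row lasts 1/12 s, in which the tool goes at most 41.7 mm and 7.16 degrees, less where a joint would pass 70% of its speed; a pose out of reach is approached as far as the arm can. A call with a gripper value outside its range is refused whole. The fingers move at their own pace and stop on an object; "force" is the grip in N (left out, the last holds). Time passes only in rows, so rows that do not move let the fingers close. It gives the time, the measured TCP pose, the force and the opening at its end, in the units of the state.
- monitor.get_obs(): the state, without advancing time (a new reading comes with each control period).
- camera(name): name is "scene" or "top"; returns a dict with "color" (480x640x3 uint8, red, green, blue), "range_z" (480x640 float32, m along the optical axis (not along the pixel's ray), 0 where there is no reading), "fx", "fy", "cx", "cy" (pixels), "cam_to_world" (4x4, takes a point from camera to world coordinates). Camera axes: x right, y up, looking along -z (the intrinsics and any distortion apply to the point x, -y, -z); pixel columns grow to the right and rows downward; lengths in m; the calibration is good to about 2 mm. A picture is of the moment at which its call begins.
- ticket.hand_in(): hands the job in, once; it reports no verdict.
Trained networks look in a picture, given as the dict that the camera call returned (one of the last four; its "shot" number tells which), for a name from the list of things; names that differ only in an ending like _2 or _b are one class to them, and where a whole thing is asked for, a point or a joint stands for the part that bears it (a point fixed in the world has none). Each returns a list of dicts, best first, with "p" (0 to 1); they miss things now and then, are a little off and sometimes report something else, mostly with a low value. They report only what shows in the picture. A call takes as long as a camera call. They do not tell look-alikes from the thing itself.
- regions_of(picture, query): "region" (480x640 bool, what is visible of it) and "centre" ([row, column] in pixels, amid what is visible of it).
The state is a dict: "clock": time; "joint_pos": joint angles; "joint_velocities": joint speeds; "tau": joint torques, N m; "position": TCP position; "ee_rot": TCP orientation; "ft_force": force on the tool from outside, world axes, zero at the start; "torque": the same for the moment, N m; "grip_width": opening from 0.0 (shut) to 1.0 (fully open).
Only numpy, scipy, OpenCV 4.12 (cv2) and the standard library are available. Lean on these libraries where they do the work, as an engineer would, in place of code of your own. Each camera call takes 0.05 s, during which the arm holds its last target. There are 200 camera calls.

### The job

The aluminium flange ring on the sloped rack has just been oiled and must drain. First turn the swivel hook of the drain stand so that it points straight out over its drip tray, then hang the ring on it by its large bore and leave it hanging there at rest, the hook still over the tray. Leave the solid cover plate in the rack and do not disturb the other things on the bench.

Things in the scene. Friction and masses are not known exactly. Their poses are not given: they have to be found in the camera images.
- stand: Drain stand, fixed: grey base plate 150 x 270 mm, upright steel post 16 mm thick carrying the swivel hook, and an open steel drip tray (140 mm along x, 155 mm along y, rim 32 mm above the bench) on its -y side, middle 118 mm from the post. Origin at the foot of the post's axis, bench height; z up; -y points from the post straight out over the middle of the tray.
- swivel (a joint): Angle (rad) of the hook about the post's vertical axis, counted anticlockwise seen from above. 0: the hook points along the stand's +y, straight away from the tray; +3.14 and -3.14: it points along the stand's -y, straight out over the tray. It has no stops, turns with about 0.15 N m of friction either way and stays where it is left.
- hook_tip (a point): Top of the hook's upturned end, 220 mm above the bench, 110 mm from the post's axis. The hook is a round steel bar 10 mm thick: a level arm from a dark collar (32 mm across, 167 to 203 mm above the bench, cap to 212 mm), then bent up; the last 23 mm below this point are upright and can be pinched from above. Axes turn with the hook: y outward along the arm, z up.
- hook_seat (a point): Point on the axis of the hook's level arm, 58 mm from the post's axis and 185 mm above the bench, where the ring is to hang. The level arm runs from 16 mm (collar) to 105 mm (upturned end) from the post's axis. Axes turn with the hook: y outward along the arm, z up. A ring hanging here has its centre 37 mm below this point.
- flange: Flat aluminium flange ring with six bolt holes: 128 mm outside, 84 mm bore, 14 mm thick, 0.22 to 0.35 kg. Origin at its centre, x along its axis. At the start it rests on two pegs of the rack, leaning 30 degrees from vertical against the board: z points up along the slope, x out from the board. Its uppermost 40 mm stand free of the board on both faces.
- cover: Solid aluminium cover plate in the rack's other place: 128 mm across, 14 mm thick, no bore, a low round boss on its face. Origin at its centre. Stays where it is.
- rack: Fixed plywood rack, 310 mm wide (y). Its board slopes 30 degrees from vertical, top towards the rack's -x, front looking to +x and up; top edge 98 mm above the bench. Two places, 78 mm either side of the middle (y), each with two steel pegs; which holds the ring varies. Origin at the middle of the base's underside; a disc in place has its centre at x -9, z 86 mm.
- oiler: Steel oil can with thin brass spout, 72 mm across, 82 mm tall (spout to 130 mm). Bystander. Origin at the middle of its underside.
- frame: Orange cast handle frame lying flat, about 200 x 100 x 32 mm. Bystander. Origin on its underside, in the middle of its long bar.
- wrench: Steel wrench 190 mm long lying flat. Bystander. Origin at its middle, underside.
Mind the look-alikes: they are no part of the job. What is shaped like the flange but blue or red is not meant.

How it is judged:
On the way:
1. the hook points out over the drip tray before the ring is put on it (y of hook_tip in the frame of stand below -0.09 m and x of hook_tip in the frame of stand between -0.025 and 0.025 m and distance between flange and hook_seat above 0.075 m), for 0.2 s.
At the end, for the whole second after the job is handed in: The hook tip is within 25 mm of the tray centre line, over the tray; the ring hangs released and at rest by its bore on the level arm, between collar and upturned end (centre 28 to 46 mm below the arm axis, within 15 mm sideways); the cover plate is within 30 mm of its place (y of hook_tip in the frame of stand below -0.09 m and x of hook_tip in the frame of stand between -0.025 and 0.025 m and x of flange in the frame of hook_seat between -0.015 and 0.015 m and y of flange in the frame of hook_seat between -0.04 and 0.05 m and z of flange in the frame of hook_seat between -0.046 and -0.028 m and linear speed of flange below 0.03 m/s and angular speed of flange below 0.4 rad/s and distance of cover from where it was at the start of the episode below 0.03 m); the robot touches nothing.
It fails at once if the cover plate is taken out or knocked out of its place (moved over 30 mm) (distance of cover from where it was at the start of the episode above 0.03 m).
It fails at once if the oil can is disturbed (moved over 30 mm) (distance of oiler from where it was at the start of the episode above 0.03 m).
It fails at once if the orange frame is disturbed (moved over 30 mm) (distance of frame from where it was at the start of the episode above 0.03 m).
It fails at once if the wrench is disturbed (moved over 30 mm) (distance of wrench from where it was at the start of the episode above 0.03 m).
It also fails if it takes over 64 s, if anything falls off the work surface, if the arm or the gripper's body presses on something with over 40 N, if the wrist force passes 120 N, or if a joint passes its speed limit or range.

## Working session

There is one attempt and no reset: what is moved stays moved. The work goes in short steps, Python scripts to look and compute and a tool call to move; the robot and the scene stay as the last step left them, time stands still between calls to the robot, and variables do not carry over. Pictures are saved under pics/ and viewed, about 8 in all and at most 12, crops included, and the job is handed in when it is done.

Besides the shell and the picture viewer there is one more tool, called after "Request:" as name(argument=value, ...), one argument or row to a line, values as JSON. step_arm: Moves the arm, as the interface text tells. Its arguments: {"type":"object","properties":{"increments":{"type":"array"},"force":{"type":"number"}},"required":["increments"]}

```bash
mkdir -p pics
cat > h.py <<'E'
import numpy as np, cv2
from workcell import monitor, camera, ticket, regions_of
def pts(c,mask=None):
    d=c["range_z"]; v,u=np.nonzero((d>0) if mask is None else (mask&(d>0)))
    z=d[v,u]; P=np.c_[(u-c["cx"])/c["fx"]*z,-(v-c["cy"])/c["fy"]*z,-z,np.ones(len(z))]
    return (np.array(c["cam_to_world"])@P.T).T[:,:3],v,u
E
python3 - <<'E'
from h import *
print(monitor.get_obs())
for n in ["scene","top"]:
    c=camera(n); print(n,c.keys(),np.round(c["cam_to_world"],3),c["fx"],c["cx"],c["cy"])
    cv2.imwrite(f"pics/{n}0.png",c["color"][:,:,::-1])
    np.save(f"{n}0.npy",c,allow_pickle=True)
    for q in ["stand","swivel","hook_tip","flange","cover","rack","oiler","frame","wrench"]:
        for r in regions_of(c,q)[:3]:
            P,_,_=pts(c,r["region"])
            if len(P): print(q,round(r["p"],2),np.round(r["centre"]),len(P),np.round(np.median(P,0),3),np.round(np.percentile(P,2,0),3),np.round(np.percentile(P,98,0),3))
E
```

```text
{'clock': 0.0, 'joint_pos': array([-1.18459309,  0.33286632, -0.06469071,  1.46097182,  0.02162536,
        1.34994035, -0.08850404]), 'joint_velocities': array([ 1.96928315e-03,  1.87555494e-03, -2.73532895e-03, -7.42916919e-04,
       -2.22131621e-03,  2.22242322e-06, -4.44603082e-04]), 'tau': array([ 2.00885515e-04, -6.25461459e+01,  4.90930339e-02, -3.91592181e+01,
        1.63652853e-02,  1.02714688e-02, -5.71956195e-05]), 'position': array([0.2483045 , 0.57312042, 0.23050485]), 'ee_rot': array([ 0.14300271,  0.69245957, -0.14404612,  0.69231545]), 'ft_force': array([-0.00308739, -0.78284882, -0.76307461]), 'torque': array([ 0.04338619,  0.02170444, -0.03764201]), 'grip_width': 0.9999420799763721}
scene dict_keys(['color', 'range_z', 'fx', 'fy', 'cx', 'cy', 'cam_to_world', 'shot']) [[-0.875 -0.325  0.359  1.113]
 [ 0.484 -0.573  0.661  0.974]
 [-0.01   0.752  0.659  1.195]
 [ 0.     0.     0.     1.   ]] 546.7407354173018 320.09276623651164 235.18433248469944
stand 0.96 [302. 358.] 4278 [0.524 0.128 0.009] [ 0.446 -0.024  0.001] [0.604 0.237 0.2  ]
swivel 0.83 [279. 382.] 315 [0
[... 1869 characters left out ...]
 0.286 -0.361  0.   ] [ 0.403 -0.243  0.019]
flange 0.76 [342. 469.] 1268 [ 0.283 -0.522  0.013] [ 0.224 -0.583 -0.   ] [ 0.341 -0.463  0.019]
cover 0.97 [229. 337.] 792 [ 0.567 -0.165  0.111] [ 0.537 -0.222  0.043] [ 0.607 -0.111  0.143]
rack 0.73 [244. 369.] 3904 [ 0.539 -0.244  0.009] [ 0.471 -0.389  0.002] [ 0.639 -0.093  0.095]
oiler 0.93 [179. 282.] 674 [ 0.718 -0.019  0.064] [ 0.696 -0.05   0.011] [0.761 0.014 0.116]
oiler 0.44 [192. 142.] 1549 [0.722 0.338 0.025] [0.664 0.255 0.005] [0.803 0.437 0.034]
frame 0.62 [192. 144.] 1580 [0.723 0.338 0.024] [0.665 0.257 0.004] [0.805 0.436 0.034]
wrench 0.75 [168. 360.] 553 [ 0.759 -0.231  0.005] [ 0.666 -0.25  -0.004] [ 0.843 -0.206  0.012]
```

View pics/scene0.png

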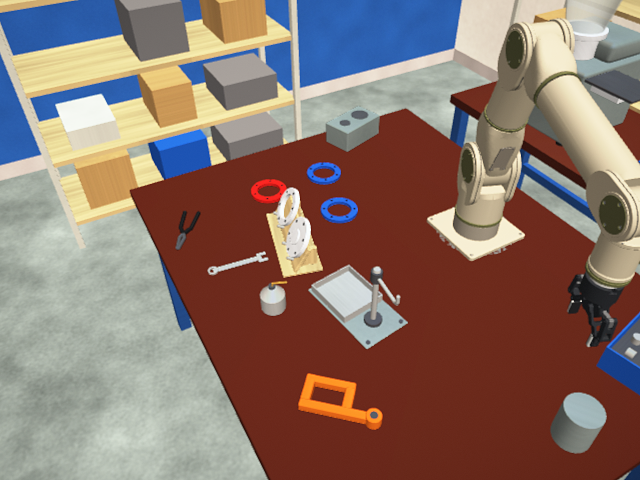

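View pics/top0.png

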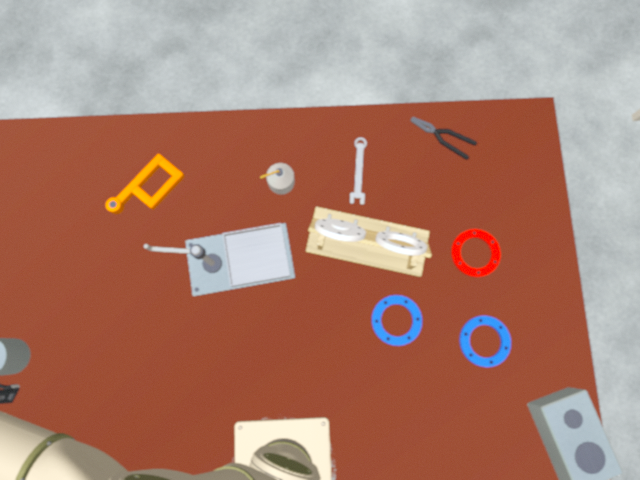

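Run:
```python
from h import *
from scipy.spatial.transform import Rotation as R
o=monitor.get_obs(); M=R.from_quat(o["ee_rot"]).as_matrix(); print("tool axes (cols)",M.round(2).tolist())
T={}
for n in ["scene","top"]:
    c=np.load(f"{n}0.npy",allow_pickle=True).item(); P,v,u=pts(c); T[n]=(P,c["color"][v,u].astype(int))
    Q,C=T[n]
    # hook: above z .172 around post
    h=(abs(Q[:,0]-.52)<.13)&(abs(Q[:,1]-.17)<.15)&(Q[:,2]>.172)&(Q[:,2]<.24)
    H=Q[h]
    cap=H[(np.hypot(H[:,0]-.515,H[:,1]-.17)<.03)]; print(n,"cap",len(cap),cap[cap[:,2]>.205].mean(0).round(4) if (cap[:,2]>.205).any() else 0,cap.min(0).round(3),cap.max(0).round(3))
    far=H[H[:,1]>.2]; print(" arm",len(far),far.min(0).round(3),far.max(0).round(3)); tip=far[far[:,2]>.205]; print(" tip",len(tip),tip.mean(0).round(4)); a=far[far[:,2]<.198]
    print(" arm line",np.polyfit(a[:,1],a[:,0],1).round(4))
    # base plate+tray box
    for nm,s in [("standbox",(abs(Q[:,0]-.52)<.12)&(Q[:,1]>-.06)&(Q[:,1]<.27)&(Q[:,2]>.004)&(Q[:,2]<.045)),
                 ("rackbox",(abs(Q[:,0]-.55)<.13)&(Q[:,1]>-.42)&(Q[:,1]<-.06)&(Q[:,2]>.005)&(Q[:,2]<.025)&(C[:,2]<C[:,0]-20)&(C[:,1]>120))]:
        r=cv2.minAreaRect((Q[s][:,:2]*1000).astype(np.float32)); print(n,nm,s.sum(),np.round(r[0],1),np.round(r[1],1),round(r[2],2))
    for nm,y0 in [("flange",-.316),("cover",-.165)]:
        s=(abs(Q[:,1]-y0)<.07)&(abs(Q[:,0]-.55)<.09)&(Q[:,2]>.1)&(Q[:,2]<.16)
        q=Q[s]; m=q.mean(0); w=np.linalg.svd(q-m)[2][2]; w*=np.sign(w[2]); print(n,nm,len(q),m.round(4),"n",w.round(3),"zmax",np.sort(q[:,2])[-8:].round(3),"ylim",np.percentile(q[:,1],[1,99]).round(3))
```

```text
tool axes (cols) [[0.0, 0.4, 0.92], [0.0, 0.92, -0.4], [-1.0, 0.0, -0.0]]
scene cap 181 [0.5148 0.1729 0.209 ] [0.5   0.154 0.173] [0.532 0.2   0.215]
 arm 136 [0.514 0.2   0.18 ] [0.532 0.286 0.22 ]
 tip 23 [0.5275 0.2809 0.2135]
 arm line [0.1178 0.4947]
scene standbox 3435 [519.9 104.9] [328.1 238.4] 89.52
scene rackbox 944 [ 579.6 -246.4] [317.7 174.3] 74.51
scene flange 223 [ 0.5192 -0.2989  0.1233] n [ 0.814 -0.188  0.549] zmax [0.142 0.142 0.142 0.143 0.143 0.143 0.144 0.145] ylim [-0.367 -0.254]
scene cover 354 [ 0.5626 -0.1513  0.1204] n [ 0.772 -0.161  0.616] zmax [0.143 0.143 0.143 0.144 0.145 0.145 0.147 0.147] ylim [-0.217 -0.104]
top cap 210 [0.5122 0.1698 0.2097] [0.497 0.154 0.172] [0.529 0.2   0.217]
 arm 177 [0.513 0.201 0.179] [0.529 0.282 0.223]
 tip 22 [0.5245 0.2775 0.2156]
 arm line [0.1071 0.4947]
top standbox 4996 [519.3 104.9] [329.2 238.1] 89.69
top rackbox 2755 [ 581.7 -247.9] [314.7 180.6] 74.93
top flange 406 [ 0.5126 -0.3085  0.1278] n [ 0.786 -0.208  0.582] zmax [0.143 0.144 0.144 0.145 0.145 0.145 0.146 0.146] ylim [-0.37  -0.257]
top cover 537 [ 0.5568 -0.1622  0.1231] n [ 0.744 -0.2    0.638] zmax [0.144 0.144 0.144 0.145 0.146 0.146 0.147 0.149] ylim [-0.222 -0.107]
```

Run:
```python
from h import *
from scipy.optimize import least_squares
for n in ["scene","top"]:
    c=camera(n); r=regions_of(c,"stand")[0]["region"].astype(np.uint8)
    r=cv2.erode(r,np.ones((2,2),np.uint8))>0
    Q,v,u=pts(c,r); 
    s=(Q[:,2]<.04)&(abs(Q[:,0]-.52)<.1)&(Q[:,1]>-.05)&(Q[:,1]<.25)
    hull=cv2.convexHull((Q[s][:,:2]*1000).astype(np.float32)); rr=cv2.minAreaRect(hull); print(n,"stand",np.round(rr[0],1),np.round(rr[1],1),round(rr[2],2)); print(cv2.boxPoints(rr).round(0).tolist())
    # tray rim
    t=(Q[:,2]>.024)&(Q[:,2]<.042)&(Q[:,1]<.15); rr=cv2.minAreaRect((Q[t][:,:2]*1000).astype(np.float32)); print("  tray",t.sum(),np.round(rr[0],1),np.round(rr[1],1),round(rr[2],2))
    Q,v,u=pts(c); 
    for nm,y0 in [("flange",-.314),("cover",-.163)]:
        s=(abs(Q[:,1]-y0)<.072)&(abs(Q[:,0]-.55)<.09)&(Q[:,2]>.1)&(Q[:,2]<.16); q=Q[s]
        # fit: yaw,cx,cy with tilt & z fixed: points on front face (n.(p-c)=7mm) and outer radius soft
        def f(p,full=False):
            a,cx,cy=p; nn=np.array([.866*np.cos(a),.866*np.sin(a),.5]); d=(q-[cx,cy,.086]); h=d@nn; rad=np.linalg.norm(d-np.outer(h,nn),axis=1)
            e=np.where(rad<60,1,1)*(np.maximum(abs(h)-.007,0)+.3*np.abs(h-.007)); return np.r_[e,3*np.maximum(rad-.0635,0)]
        b=least_squares(f,[-.26,.54,y0],loss="soft_l1",f_scale=.003); print(n,nm,len(q),b.x.round(4),np.degrees(b.x[0]).round(1),b.cost)
        t=q[q[:,2]>.138]; print("   top strip mean",t.mean(0).round(4),len(t))
```

```text
scene stand [513.1 101.4] [174.4 266.1] 7.27
[[410.0, 222.0], [443.0, -42.0], [616.0, -20.0], [583.0, 244.0]]
  tray 272 [529.4  55.9] [145.3 157.6] 7.61
scene flange 216 [-0.2555  0.533  -0.3118] -14.6 0.0005028466523653085
   top strip mean [ 0.5078 -0.3057  0.1405] 25
scene cover 362 [-0.2439  0.575  -0.1626] -14.0 0.0011174464601518368
   top strip mean [ 0.5475 -0.1555  0.1408] 33
top stand [523.   98.1] [152.4 269.6] 7.99
[[429.0, 221.0], [466.0, -46.0], [617.0, -25.0], [580.0, 242.0]]
  tray 296 [527.4  62.4] [140.6 173.3] 7.9
top flange 411 [-0.264  0.531 -0.316] -15.1 0.0010947933511244283
   top strip mean [ 0.5061 -0.3074  0.1409] 74
top cover 536 [-0.2615  0.5724 -0.1658] -15.0 0.002002523671754142
   top strip mean [ 0.5451 -0.1595  0.1411] 81
```

Request:
step_arm(
  increments=[
    [0.0854,0.02,-0.02,0.005,0.025],
    [0.0854,0.02,-0.02,0.005,0.025],
    [0.0854,0.02,-0.02,0.005,0.025],
    [0.0854,0.02,-0.02,0.005,0.025],
    [0.0854,0.02,-0.02,0.005,0.025],
    [0.0854,0.02,-0.02,0.005,0.025],
    [0.0854,0.02,-0.02,0.005,0.025],
    [0.0854,0.02,-0.02,0.005,0.025],
    [0.0854,0.02,-0.02,0,0.025],
    [0.0854,0.02,-0.02,0,0.025],
    [0.0854,0.02,-0.02,0,0.025],
    [0.0854,0,0,0,0],
  ],
)

```text
clock: 2.2
position: [0.4731, 0.3479, 0.2715]
ee_rot: [0.049, 0.705, -0.05, 0.706]
ft_force: [0.7, -1.5, 0.1]
grip_width: 0.998
```

Request:
step_arm(
  increments=[
    [0.0854,0.014,-0.018,0,0.02],
    [0.0854,0.014,-0.018,0,0],
    [0.0854,0.014,-0.018,0,0],
    [0.0854,0.012,-0.014,0,0],
    [0.0854,0,0,0,0],
    [0.0854,0,0,0,0],
  ],
)

```text
clock: 2.7
position: [0.5229, 0.2847, 0.2713]
ee_rot: [0.041, 0.706, -0.041, 0.706]
ft_force: [-0.4, 0.9, -0.2]
grip_width: 0.999
```

Run:
```python
from h import *
o=monitor.get_obs();print(o["position"],o["ee_rot"],o["joint_pos"].round(2))
c=camera("scene"); cv2.imwrite("pics/s1.png",cv2.resize(c["color"][180:340,280:480,::-1],None,fx=4,fy=4)[:600])
```

```text
[0.52292937 0.28470735 0.27130818] [ 0.04101616  0.70590397 -0.04104735  0.70592661] [-0.69  0.25  0.14  1.49 -0.03  1.41  0.91]
```

View pics/s1.png

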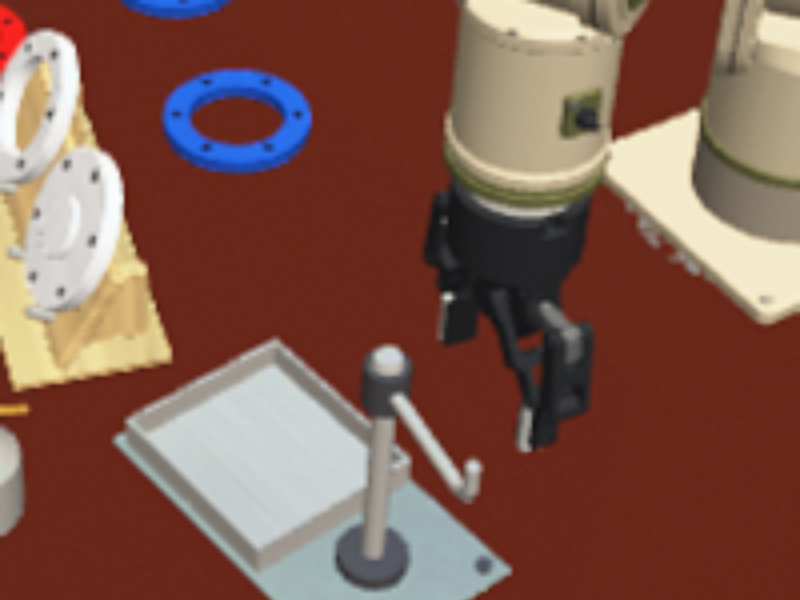

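```bash
cat >> h.py <<'E'
def proj(c,p):
    q=np.linalg.inv(np.array(c["cam_to_world"]))@np.r_[p,1]; return c["cx"]+c["fx"]*q[0]/-q[2], c["cy"]+c["fy"]*q[1]/q[2]
E
python3 - <<'E'
from h import *
c=camera("scene"); o=monitor.get_obs()
for p in [o["position"],[.526,.28,.22],[.513,.171,.212]]:
    u,v=proj(c,p); print(u,v,((u-280)*4,(v-180)*4))
P,v,u=pts(c); s=(u>280+105)&(u<280+150)&(v>180+70)&(v<180+113)&(P[:,2]>.2); print(P[s].min(0),P[s].max(0),np.median(P[s],0),s.sum())
P,v,u=pts(camera("top")); s=(P[:,2]>.235)&(P[:,2]<.31)&(np.hypot(P[:,0]-.52,P[:,1]-.28)<.15); print(P[s].min(0),P[s].max(0),P[s].mean(0))
E
```

```text
403.3092712421905 281.7644800138148 (np.float64(493.237084968762), np.float64(407.0579200552593))
398.3371725763301 295.5692911408197 (np.float64(473.34869030532036), np.float64(462.2771645632788))
377.52836171608425 268.215783055593 (np.float64(390.113446864337), np.float64(352.8631322223721))
[0.50436291 0.23007691 0.28280589] [0.55039809 0.36202754 0.40490878] [0.53184999 0.32807647 0.35587876] 882
[0.5029447  0.23265217 0.28527336] [0.50800761 0.24557423 0.30942674] [0.5056207  0.23938228 0.29971419]
```

Request:
step_arm(
  increments=[
    [0.0854,0.003,-0.005,-0.01,0],
    [0.0854,0,0,-0.02,0],
    [0.0854,0,0,-0.02,0],
    [0.0854,0,0,-0.015,0],
    [0.0854,0,0,-0.009,0],
    [0.04,0,0,0,0],
    [0.0,0,0,0,0],
    [0.0,0,0,0,0],
    [0.0,0,0,0,0],
    [0.0,0,0,0,0],
  ],
  force=40,
)

```text
clock: 3.68
position: [0.5258, 0.2808, 0.1983]
ee_rot: [0.041, 0.706, -0.04, 0.706]
ft_force: [0.4, 0.0, 0.3]
grip_width: 0.3
```

Request:
step_arm(
  increments=[
    [0.0,0,0,0,0],
    [0.0,0,0,0,0],
    [0.0,0,0,0,0],
  ],
)

```text
clock: 3.93
position: [0.5259, 0.2791, 0.198]
ee_rot: [0.04, 0.706, -0.041, 0.706]
ft_force: [-1.4, -5.6, 4.2]
grip_width: 0.094
```

Run:
```python
import numpy as np
c=np.array([.513,.171]); a=np.radians(83.3); n=30; d=np.radians(165)/n
p=[c+.1105*np.array([np.cos(a-i*d),np.sin(a-i*d)]) for i in range(n+1)]
for r in np.diff(p,axis=0): print("[0.0, %.4f, %.4f, 0, %.3f],"%(*r,-d),end=" ")
print(p[0],p[-1])
```

```text
[0.0, 0.0105, -0.0017, 0, -0.096], [0.0, 0.0102, -0.0027, 0, -0.096], [0.0, 0.0099, -0.0037, 0, -0.096], [0.0, 0.0095, -0.0046, 0, -0.096], [0.0, 0.0090, -0.0055, 0, -0.096], [0.0, 0.0085, -0.0064, 0, -0.096], [0.0, 0.0078, -0.0072, 0, -0.096], [0.0, 0.0071, -0.0079, 0, -0.096], [0.0, 0.0063, -0.0085, 0, -0.096], [0.0, 0.0055, -0.0091, 0, -0.096], [0.0, 0.0046, -0.0096, 0, -0.096], [0.0, 0.0036, -0.0100, 0, -0.096], [0.0, 0.0027, -0.0103, 0, -0.096], [0.0, 0.0017, -0.0105, 0, -0.096], [0.0, 0.0007, -0.0106, 0, -0.096], [0.0, -0.0004, -0.0106, 0, -0.096], [0.0, -0.0014, -0.0105, 0, -0.096], [0.0, -0.0024, -0.0103, 0, -0.096], [0.0, -0.0034, -0.0101, 0, -0.096], [0.0, -0.0043, -0.0097, 0, -0.096], [0.0, -0.0052, -0.0092, 0, -0.096], [0.0, -0.0061, -0.0087, 0, -0.096], [0.0, -0.0069, -0.0081, 0, -0.096], [0.0, -0.0076, -0.0074, 0, -0.096], [0.0, -0.0083, -0.0066, 0, -0.096], [0.0, -0.0089, -0.0058, 0, -0.096], [0.0, -0.0094, -0.0049, 0, -0.096], [0.0, -0.0098, -0.0040, 0, -0.096], [0.0, -0.0102, -0.0030, 0, -0.096], [0.0, -0.0104, -0.0020, 0, -0.096], [0.52589212 0.28074536] [0.52895136 0.0616574 ]
```

Request:
step_arm(
  increments=[
    [0.0,0.0105,-0.0017,0,-0.096],
    [0.0,0.0102,-0.0027,0,-0.096],
    [0.0,0.0099,-0.0037,0,-0.096],
    [0.0,0.0095,-0.0046,0,-0.096],
    [0.0,0.009,-0.0055,0,-0.096],
    [0.0,0.0085,-0.0064,0,-0.096],
    [0.0,0.0078,-0.0072,0,-0.096],
    [0.0,0.0071,-0.0079,0,-0.096],
  ],
)

```text
clock: 4.6
position: [0.5986, 0.2415, 0.1981]
ee_rot: [0.304, 0.639, -0.302, 0.639]
ft_force: [0.2, 1.6, 2.1]
grip_width: 0.098
```

Forces are low; continuing.

Request:
step_arm(
  increments=[
    [0.0,0.0063,-0.0085,0,-0.096],
    [0.0,0.0055,-0.0091,0,-0.096],
    [0.0,0.0046,-0.0096,0,-0.096],
    [0.0,0.0036,-0.01,0,-0.096],
    [0.0,0.0027,-0.0103,0,-0.096],
    [0.0,0.0017,-0.0105,0,-0.096],
    [0.0,0.0007,-0.0106,0,-0.096],
    [0.0,-0.0004,-0.0106,0,-0.096],
    [0.0,-0.0014,-0.0105,0,-0.096],
    [0.0,-0.0024,-0.0103,0,-0.096],
    [0.0,-0.0034,-0.0101,0,-0.096],
  ],
)

```text
clock: 5.52
position: [0.6178, 0.1295, 0.1983]
ee_rot: [0.586, 0.397, -0.582, 0.4]
ft_force: [8.9, -1.6, -2.0]
grip_width: 0.093
```

Request:
step_arm(
  increments=[
    [0.0,-0.0043,-0.0097,0,-0.096],
    [0.0,-0.0052,-0.0092,0,-0.096],
    [0.0,-0.0061,-0.0087,0,-0.096],
    [0.0,-0.0069,-0.0081,0,-0.096],
    [0.0,-0.0076,-0.0074,0,-0.096],
    [0.0,-0.0083,-0.0066,0,-0.096],
    [0.0,-0.0089,-0.0058,0,-0.096],
    [0.0,-0.0094,-0.0049,0,-0.096],
    [0.0,-0.0098,-0.004,0,-0.096],
    [0.0,-0.0102,-0.003,0,-0.096],
    [0.0,-0.0104,-0.002,0,-0.096],
    [0.0,0,0,0,0],
  ],
)

```text
clock: 6.52
position: [0.5279, 0.0603, 0.1981]
ee_rot: [0.706, 0.05, -0.705, 0.05]
ft_force: [0.9, -5.1, 1.2]
grip_width: 0.093
```

Request:
step_arm(
  increments=[
    [0.03,0,0,0,0],
    [0.06,0,0,0,0],
    [0.0854,0,0,0,0],
    [0.0854,0,0,0,0],
    [0.0854,0,0,0.02,0],
    [0.0854,0,0,0.03,0],
    [0.0854,0,0,0.03,0],
    [0.0854,0,0,0.02,0],
    [0.0854,0,0,0,0],
  ],
)

```text
clock: 7.27
position: [0.5302, 0.0616, 0.3014]
ee_rot: [0.707, 0.053, -0.703, 0.052]
ft_force: [-0.4, 0.2, 0.1]
grip_width: 0.997
```

Run:
```python
from h import *
o=monitor.get_obs();print(o["position"],o["ee_rot"],o["joint_pos"].round(2))
for n in ["scene","top"]:
    c=camera(n); Q,v,u=pts(c)
    s=(np.hypot(Q[:,0]-.528,Q[:,1]-.062)<.05)&(Q[:,2]>.172)&(Q[:,2]<.225); q=Q[s]; t=q[q[:,2]>.203]; print(n,len(q),"tip",t.mean(0) if len(t) else 0,len(t))
    if len(q)>5: print(q.min(0),q.max(0))
    a=Q[(Q[:,2]>.175)&(Q[:,2]<.2)&(Q[:,1]<.15)&(Q[:,1]>.07)&(abs(Q[:,0]-.52)<.05)]; print(len(a), np.polyfit(a[:,1],a[:,0],1) if len(a)>9 else 0)
cv2.imwrite("pics/s2.png",cv2.resize(c["color"][180:340,180:460,::-1],None,fx=2.8,fy=2.8))
```

```text
[0.53015212 0.06160699 0.3014382 ] [ 0.70714058  0.05308763 -0.70315008  0.0520948 ] [-0.85  0.09  0.7   1.63 -0.06  1.44 -1.56]
scene 88 tip [0.52670937 0.06348159 0.2123212 ] 18
[0.51658313 0.0602338  0.18026956] [0.53043743 0.11026976 0.22180783]
93 [-0.09726136  0.53205047]
top 6 tip [0.5240271  0.05675458 0.21278642] 5
[0.52015931 0.05577323 0.20186109] [0.52684241 0.05775826 0.21763771]
0 0
```

View pics/s2.png

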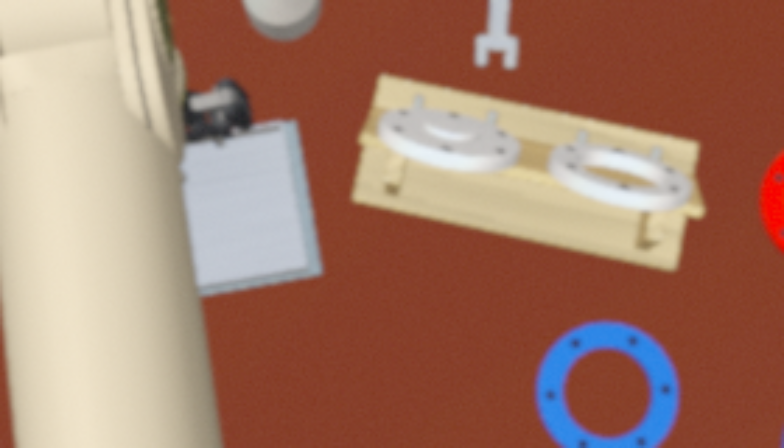

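Request:
step_arm(
  increments=[
    [0.0854,-0.002,-0.026,0,0.09],
    [0.0854,-0.002,-0.026,0,0.09],
    [0.0854,-0.002,-0.026,0,0.09],
    [0.0854,-0.002,-0.026,0,0.09],
    [0.0854,-0.002,-0.026,0,0.09],
    [0.0854,-0.002,-0.026,0,0.09],
    [0.0854,-0.002,-0.026,0,0.09],
    [0.0854,-0.002,-0.026,0,0.09],
    [0.0854,-0.002,-0.026,0,0.09],
    [0.0854,-0.002,-0.026,0,0.09],
    [0.0854,-0.002,-0.026,0,0.09],
    [0.0854,-0.001,-0.026,0,0.09],
  ],
)

```text
clock: 8.37
position: [0.5047, -0.2516, 0.2959]
ee_rot: [-0.577, -0.409, 0.577, -0.408]
ft_force: [-0.1, -0.4, 0.4]
grip_width: 1.0
```

Request:
step_arm(
  increments=[
    [0.0854,0,-0.02,-0.02,0.08],
    [0.0854,0,-0.02,-0.02,0],
    [0.0854,0,-0.017,-0.02,0],
    [0.0854,0,0,-0.02,0],
    [0.0854,0,0,0,0],
    [0.0854,0,0,0,0],
  ],
)

```text
clock: 8.87
position: [0.5046, -0.307, 0.2159]
ee_rot: [-0.561, -0.431, 0.562, -0.429]
ft_force: [-0.1, 0.2, 0.8]
grip_width: 1.0
```

Run:
```python
from h import *
from scipy.spatial.transform import Rotation as R
o=monitor.get_obs();M=R.from_quat(o["ee_rot"]).as_matrix();print(o["position"],np.degrees(np.arctan2(M[1,1],M[0,1])),o["joint_pos"].round(2))
c=camera("scene"); Q,v,u=pts(c)
q=Q[(abs(Q[:,1]+.31)<.08)&(abs(Q[:,0]-.53)<.06)&(Q[:,2]>.138)&(Q[:,2]<.16)]; print(q.mean(0),len(q))
q=Q[(abs(Q[:,1]+.31)<.1)&(abs(Q[:,0]-.51)<.1)&(Q[:,2]>.2)&(Q[:,2]<.26)]; print(q.min(0),q.max(0),len(q))
cv2.imwrite("pics/s3.png",cv2.resize(c["color"][120:280,220:400,::-1],None,fx=3.7,fy=3.7))
```

```text
[ 0.50463411 -0.30703243  0.2158958 ] -15.060445014300768 [-0.22  0.35  0.86  1.61 -0.27  1.31  0.42]
[ 0.50779398 -0.3046165   0.14100095] 29
[ 0.45009382 -0.32590619  0.23104094] [ 0.55963022 -0.27700963  0.25991302] 79
```

View pics/s3.png

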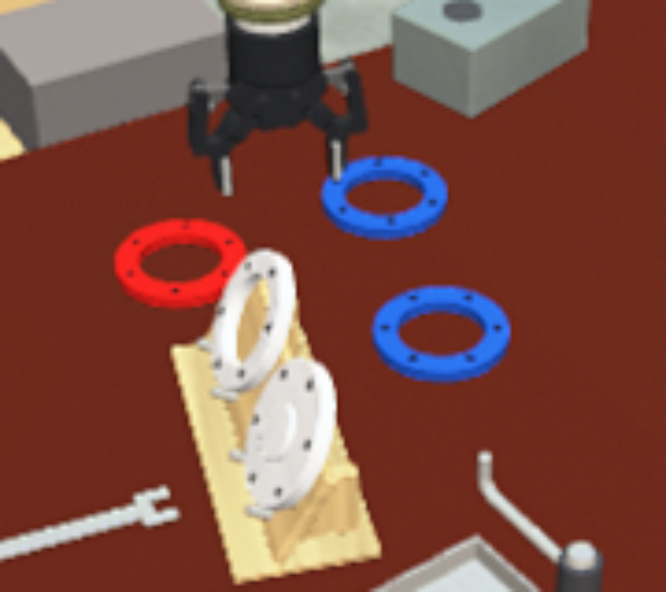

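Request:
step_arm(
  increments=[
    [0.0854,0.002,0,-0.03,0],
    [0.0854,0,0,-0.03,0],
    [0.0854,0,0,-0.022,0],
    [0.0854,0,0,-0.012,0],
    [0.05,0,0,0,0],
    [0.03,0,0,0,0],
    [0.02,0,0,0,0],
    [0.02,0,0,0,0],
    [0.02,0,0,0,0],
  ],
  force=25,
)

```text
clock: 9.67
position: [0.5081, -0.308, 0.1247]
ee_rot: [0.562, 0.429, -0.561, 0.431]
ft_force: [5.5, -2.2, 0.9]
grip_width: 0.297
```

Request:
step_arm(
  increments=[
    [0.0,0,0,0,0],
    [0.0,0,0,0,0],
    [0.0,0,0,0,0],
    [0.0,0,0,0,0],
  ],
)

```text
clock: 10.0
position: [0.5089, -0.3082, 0.1249]
ee_rot: [0.562, 0.429, -0.56, 0.431]
ft_force: [4.5, 0.1, 6.6]
grip_width: 0.253
```

Request:
step_arm(
  increments=[
    [0.0,0.001,0,0.004,0],
    [0.0,0.001,0,0.004,0],
    [0.0,0.001,0,0.004,0],
    [0.0,0,0,0.004,0],
    [0.0,0,0,0.004,0],
    [0.0,0,0,0,0],
  ],
  force=40,
)

```text
clock: 10.5
position: [0.5107, -0.3078, 0.1441]
ee_rot: [0.561, 0.43, -0.561, 0.43]
ft_force: [1.8, -0.7, -0.3]
grip_width: 0.213
```

Run:
```python
from h import *
c=camera("scene")
cv2.imwrite("pics/s4.png",cv2.resize(c["color"][140:260,240:380,::-1],None,fx=5,fy=5))
```

```text
(no output)
```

View pics/s4.png

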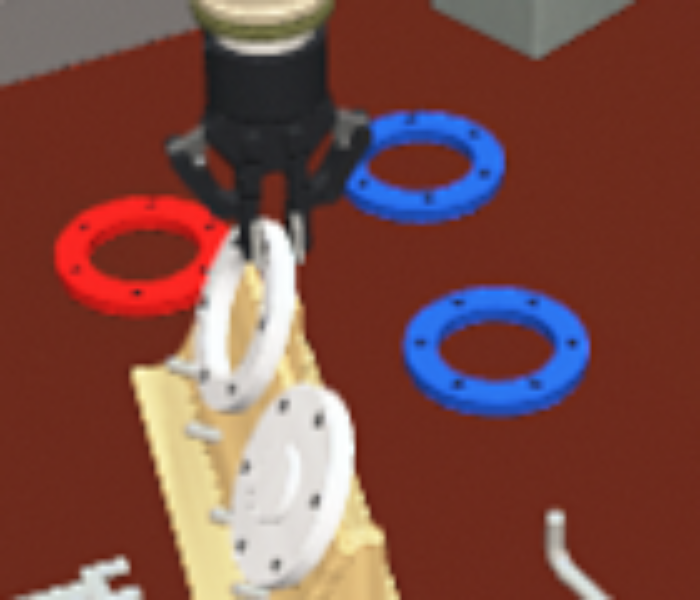

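Request:
step_arm(
  increments=[
    [0.0,0.001,0,0.006,0],
    [0.0,0.001,0,0.008,0],
    [0.0,0.001,0,0.01,0],
    [0.0,0,0,0.015,0],
    [0.0,0,0,0.02,0],
    [0.0,0,0,0.02,0],
    [0.0,0,0,0.02,0],
    [0.0,0,0,0.02,0],
    [0.0,0,0,0.015,0],
    [0.0,0,0,0,0],
    [0.0,0,0,0,0],
  ],
  force=70,
)

```text
clock: 11.47
position: [0.5127, -0.3077, 0.2769]
ee_rot: [-0.561, -0.43, 0.562, -0.43]
ft_force: [-0.7, -0.5, -3.5]
grip_width: 0.138
```

```bash
cat > ring.py <<'E'
from h import *
from scipy.spatial.transform import Rotation as R
def ring(n="scene",w=None):
    o=monitor.get_obs();M=R.from_quat(o["ee_rot"]).as_matrix();t=o["position"];h=np.arctan2(M[1,1],M[0,1])
    print("tcp",t.round(4),"jaw deg",np.degrees(h).round(1),"w",round(o["grip_width"]*85.4,1),"ft",o["ft_force"].round(1))
    c=camera(n);Q,v,u=pts(c);C=c["color"][v,u].astype(int)
    s=(np.linalg.norm(Q-(t-[0,0,.044]),axis=1)<.085)&(C.min(1)>110)&(C.max(1)-C.min(1)<30); q=Q[s]
    m=q.mean(0); 
    ax=M[:,1]; la=np.cross([0,0,1],ax)
    d=q-t; L=np.c_[d@ax,d@la,d[:,2]]
    print(n,len(q),"local(jaw,lat,z) pct1",np.percentile(L,1,0).round(4),"pct99",np.percentile(L,99,0).round(4))
    A=np.linalg.svd(L-L.mean(0),full_matrices=False)[2][2]; A*=np.sign(A[0]); print("normal local",A.round(3))
    return c
E
python3 - <<'E'
from ring import *
c=ring(); cv2.imwrite("pics/s5.png",cv2.resize(c["color"][80:260,220:400,::-1],None,fx=3.3,fy=3.3))
ring("top")
E
```

```text
tcp [ 0.5127 -0.3077  0.2769] jaw deg -15.1 w 11.8 ft [-0.7 -0.5 -3.5]
scene 400 local(jaw,lat,z) pct1 [-0.0136 -0.0523 -0.1062] pct99 [0.0114 0.0628 0.038 ]
normal local [0.998 0.002 0.066]
tcp [ 0.5125 -0.3073  0.276 ] jaw deg -15.1 w 11.8 ft [ 0.3 -0.1 -3.1]
top 6 local(jaw,lat,z) pct1 [-0.0008  0.058  -0.0419] pct99 [ 0.0054  0.0607 -0.0285]
normal local [0.006 0.979 0.202]
```

View pics/s5.png

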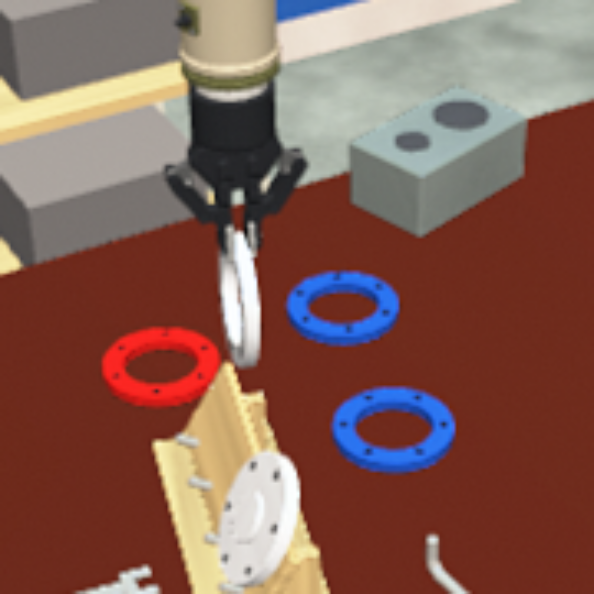

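Request:
step_arm(
  increments=[
    [0.0,0.002,0.02,0.004,-0.09],
    [0.0,0.002,0.024,0.004,-0.09],
    [0.0,0.002,0.024,0,-0.09],
    [0.0,0.002,0.024,0,-0.09],
    [0.0,0.002,0.024,0,-0.09],
    [0.0,0.002,0.024,0,-0.09],
    [0.0,0.002,0.024,0,-0.09],
    [0.0,0.002,0.024,0,-0.09],
    [0.0,0.002,0.024,0,-0.09],
    [0.0,0.002,0.024,0,-0.09],
    [0.0,0.002,0.024,0,-0.09],
    [0.0,0,0.024,0,-0.09],
  ],
)

```text
clock: 12.57
position: [0.5346, -0.0224, 0.284]
ee_rot: [-0.702, -0.079, 0.703, -0.079]
ft_force: [1.1, -0.1, -3.0]
grip_width: 0.136
```

Request:
step_arm(
  increments=[
    [0.0,0,0.015,0,-0.089],
    [0.0,0,0,-0.01,0],
    [0.0,0,0,-0.012,0],
    [0.0,0,0,-0.012,0],
    [0.0,0,0,0,0],
    [0.0,0,0,0,0],
  ],
)

```text
clock: 13.07
position: [0.5346, -0.0099, 0.2502]
ee_rot: [-0.705, -0.048, 0.706, -0.049]
ft_force: [-0.2, -0.5, -1.6]
grip_width: 0.138
```

Run:
```python
from ring import *
c=ring(); cv2.imwrite("pics/s6.png",cv2.resize(c["color"][180:340,270:450,::-1],None,fx=3.7,fy=3.7))
Q,v,u=pts(c)
t=Q[(np.hypot(Q[:,0]-.527,Q[:,1]-.062)<.02)&(Q[:,2]>.2)&(Q[:,2]<.226)]; print("tip",t.mean(0) if len(t) else 0,len(t), t[:,2].max() if len(t) else 0)
print(monitor.get_obs()["joint_pos"].round(2))
```

```text
tcp [ 0.5346 -0.0099  0.2502] jaw deg -82.1 w 11.8 ft [-0.2 -0.5 -1.6]
scene 749 local(jaw,lat,z) pct1 [-0.078  -0.0622 -0.1101] pct99 [0.011  0.0588 0.0247]
normal local [ 0.998 -0.015  0.067]
tip [0.52661953 0.063679   0.21125629] 20 0.22037677390554788
[-0.88  0.15  0.9   1.71 -0.12  1.34 -1.39]
```

View pics/s6.png

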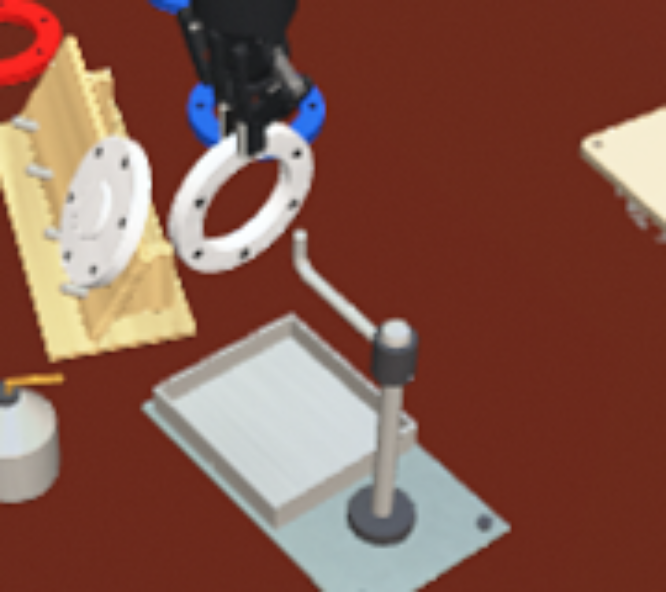

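Request:
step_arm(
  increments=[
    [0.0,0.003,0,0,0],
    [0.0,-0.0015,0.0119,0,0],
    [0.0,-0.0015,0.0119,0,0],
    [0.0,-0.0015,0.0119,0,0],
    [0.0,-0.0015,0.0119,0,0],
    [0.0,-0.0015,0.0119,0,0],
    [0.0,-0.0015,0.0119,0,0],
    [0.0,-0.0015,0.0119,0,0],
    [0.0,-0.0015,0.0119,0,0],
    [0.0,-0.0015,0.0119,0,0],
    [0.0,-0.0015,0.0119,0,0],
    [0.0,0,0,0,0],
  ],
)

```text
clock: 14.12
position: [0.5229, 0.1137, 0.2512]
ee_rot: [-0.705, -0.051, 0.705, -0.05]
ft_force: [-0.4, 0.5, -2.9]
grip_width: 0.137
```

Request:
step_arm(
  increments=[
    [0.0,0,0,-0.01,0],
    [0.0,0,0,-0.01,0],
    [0.0,0,0,-0.01,0],
    [0.0,0,0,-0.01,0],
    [0.0,0,0,-0.006,0],
    [0.0,0,0,-0.004,0],
    [0.0,0,0,0,0],
    [0.0,0,0,0,0],
  ],
)

```text
clock: 14.78
position: [0.5235, 0.1102, 0.2014]
ee_rot: [0.705, 0.049, -0.705, 0.049]
ft_force: [-0.1, -0.4, -3.0]
grip_width: 0.135
```

Run:
```python
from ring import *
c=ring(); cv2.imwrite("pics/s7.png",cv2.resize(c["color"][200:330,300:440,::-1],None,fx=4.6,fy=4.6))
Q,v,u=pts(c)
t=Q[(np.hypot(Q[:,0]-.527,Q[:,1]-.062)<.02)&(Q[:,2]>.2)&(Q[:,2]<.226)]; print("tip",t.mean(0) if len(t) else 0,len(t))
```

```text
tcp [0.5235 0.1102 0.2014] jaw deg -82.1 w 11.6 ft [-0.1 -0.4 -3. ]
scene 865 local(jaw,lat,z) pct1 [-0.0691 -0.0596 -0.1102] pct99 [0.0468 0.0594 0.0224]
normal local [ 0.998 -0.045 -0.051]
tip [0.52660188 0.06360484 0.21203497] 19
```

View pics/s7.png

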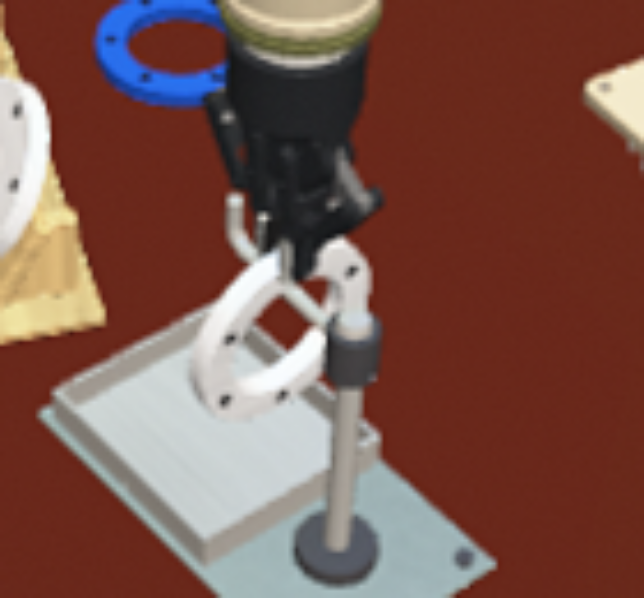

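Request:
step_arm(
  increments=[
    [0.0,0,0,-0.002,0],
    [0.0,0,0,-0.002,0],
    [0.0,0,0,-0.001,0],
    [0.0,0,0,0,0],
  ],
)

```text
clock: 15.17
position: [0.5255, 0.1106, 0.1993]
ee_rot: [0.707, 0.05, -0.704, 0.048]
ft_force: [-2.7, -1.1, 18.8]
grip_width: 0.136
```

Request:
step_arm(
  increments=[
    [0.0,0,0,0.002,0],
    [0.0,0,0,0.001,0],
    [0.02,0,0,0,0],
    [0.025,0,0,0,0],
    [0.03,0,0,0,0],
    [0.033,0,0,0,0],
    [0.033,0,0,0,0],
    [0.033,0,0,0,0],
  ],
  force=30,
)

```text
clock: 15.83
position: [0.5233, 0.1103, 0.1993]
ee_rot: [-0.705, -0.049, 0.705, -0.049]
ft_force: [-0.1, -0.6, 0.3]
grip_width: 0.387
```

Run:
```python
from ring import *
c=ring(); cv2.imwrite("pics/s8.png",cv2.resize(c["color"][200:330,300:440,::-1],None,fx=4.6,fy=4.6))
```

```text
tcp [0.5233 0.1103 0.1993] jaw deg -82.0 w 33.0 ft [-0.1 -0.6  0.3]
scene 860 local(jaw,lat,z) pct1 [-0.069  -0.0593 -0.1113] pct99 [0.0486 0.0608 0.023 ]
normal local [ 0.988 -0.094 -0.121]
```

View pics/s8.png

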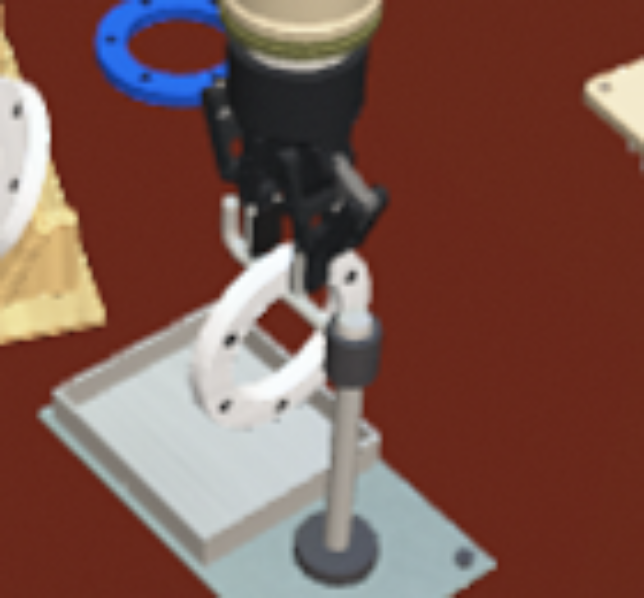

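Request:
step_arm(
  increments=[
    [0.033,0,0,0.004,0],
    [0.033,0,0,0.006,0],
    [0.033,0,0,0.01,0],
    [0.033,0,0,0.015,0],
    [0.033,0,0,0.025,0],
    [0.033,0,0,0.03,0],
    [0.033,0,0,0.03,0],
    [0.033,0,0,0.03,0],
    [0.033,0,0,0,0],
    [0.033,0,0,0,0],
    [0.033,0,0,0,0],
    [0.033,0,0,0,0],
  ],
)

```text
clock: 16.88
position: [0.5229, 0.1103, 0.3487]
ee_rot: [-0.705, -0.049, 0.706, -0.049]
ft_force: [0.0, -0.6, -0.1]
grip_width: 0.389
```

```bash
cat > chk.py <<'E'
from h import *
o=monitor.get_obs();print(o["clock"],o["position"].round(3),o["ft_force"].round(1))
for k in range(2):
    c=camera("scene");Q,v,u=pts(c);C=c["color"][v,u].astype(int)
    a=np.array([.132,-.991]); l=np.array([.991,.132]); d=Q[:,:2]-[.513,.171]; L=np.c_[d@l,d@a,Q[:,2]]
    t=L[(abs(L[:,1]-.11)<.02)&(abs(L[:,0])<.04)&(L[:,2]>.2)&(L[:,2]<.226)]; print("tip local",t.mean(0).round(4),len(t))
    s=(L[:,1]>.022)&(L[:,1]<.1)&(abs(L[:,0])<.09)&(L[:,2]>.07)&(L[:,2]<.225)&(abs(L[:,0])>.012)&(C.min(1)>100); q=L[s]; q=q[np.linalg.norm(q-np.median(q,0),axis=1)<.1]
    print("ring local",np.percentile(q,[1,50,99],axis=0).round(4).tolist(),len(q)); n=np.linalg.svd(q-q.mean(0),full_matrices=False)[2][2]; print("normal",n.round(3),"centroid",q.mean(0).round(4))
for nm,q in [("cover","cover"),("oiler","oiler"),("frame","frame"),("wrench","wrench")]:
    r=regions_of(c,q)
    if r: print(nm,np.median(pts(c,r[0]["region"])[0],0).round(3))
cv2.imwrite("pics/s9.png",cv2.resize(c["color"][190:330,290:440,::-1],None,fx=4.2,fy=4.2))
E
python3 chk.py
```

```text
16.8833 [0.523 0.11  0.349] [ 0.  -0.6 -0.1]
tip local [0.0026 0.1085 0.211 ] 21
ring local [[-0.0594, 0.0513, 0.0915], [0.0244, 0.0562, 0.1651], [0.0648, 0.0687, 0.2105]] 603
normal [-0.002 -1.     0.006] centroid [0.0124 0.0575 0.1588]
tip local [0.0024 0.1084 0.2117] 20
ring local [[-0.0602, 0.0517, 0.0883], [0.0242, 0.0559, 0.1646], [0.0641, 0.068, 0.21]] 602
normal [ 0.001 -1.     0.008] centroid [0.0125 0.0575 0.1585]
cover [ 0.578 -0.153  0.094]
oiler [0.741 0.003 0.057]
frame [0.727 0.347 0.024]
wrench [ 0.748 -0.229  0.006]
```

View pics/s9.png

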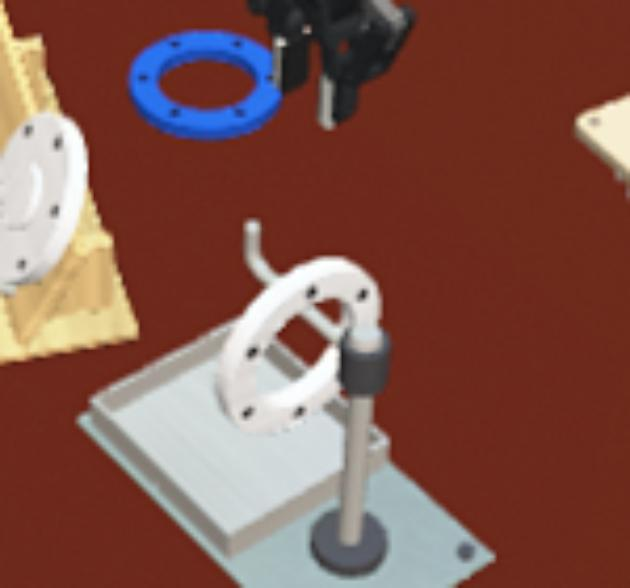

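Request:
step_arm(
  increments=[
    [0.033,0,0,0,0],
    [0.033,0,0,0,0],
    [0.033,0,0,0,0],
    [0.033,0,0,0,0],
    [0.033,0,0,0,0],
    [0.033,0,0,0,0],
    [0.033,0,0,0,0],
    [0.033,0,0,0,0],
    [0.033,0,0,0,0],
    [0.033,0,0,0,0],
    [0.033,0,0,0,0],
    [0.033,0,0,0,0],
  ],
)

```text
clock: 18.18
position: [0.5233, 0.1103, 0.3493]
ee_rot: [0.705, 0.049, -0.705, 0.049]
ft_force: [-0.3, -0.5, -0.3]
grip_width: 0.387
```

Request:
step_arm(
  increments=[
    [0.033,0,0,0,0],
    [0.033,0,0,0,0],
    [0.033,0,0,0,0],
    [0.033,0,0,0,0],
    [0.033,0,0,0,0],
    [0.033,0,0,0,0],
    [0.033,0,0,0,0],
    [0.033,0,0,0,0],
    [0.033,0,0,0,0],
    [0.033,0,0,0,0],
    [0.033,0,0,0,0],
    [0.033,0,0,0,0],
  ],
)

```text
clock: 19.18
position: [0.5233, 0.1103, 0.3494]
ee_rot: [0.705, 0.049, -0.705, 0.049]
ft_force: [0.0, 0.4, 0.2]
grip_width: 0.387
```

```bash
python3 chk.py && python3 -c "
from workcell import ticket
print(ticket.hand_in())"
```

```text
19.1833 [0.523 0.11  0.349] [0.  0.4 0.2]
tip local [0.0027 0.1082 0.2108] 22
ring local [[-0.0598, 0.0512, 0.0905], [0.024, 0.0559, 0.1642], [0.0635, 0.0692, 0.2101]] 602
normal [ 0.001  1.    -0.008] centroid [0.0125 0.0574 0.1584]
tip local [0.003  0.1078 0.2117] 21
ring local [[-0.0601, 0.0513, 0.0911], [0.025, 0.0561, 0.1629], [0.0636, 0.069, 0.21]] 597
normal [ 0.002  1.    -0.013] centroid [0.0125 0.0576 0.158 ]
cover [ 0.578 -0.154  0.095]
oiler [0.738 0.002 0.056]
frame [0.729 0.345 0.024]
wrench [ 0.749 -0.23   0.005]
the job is handed in; nothing more can be done
None
```

The ring is hanging by its bore on the drain hook, released and at rest over the drip tray. I handed the job in at about 19 s of the 64 s allowed, and no verdict is reported.

I pinched the hook's upturned end and swung it about 165° over the tray. I then lifted the ring off the rack by its top rim, threaded it over the hook tip and let it settle on the level arm.

Last checks before handing in:
- **Hook:** the tip measured about 3 mm off the tray centre line, roughly 108 mm out from the post.
- **Ring:** it hangs upright about 60 mm out from the post, about 2 mm sideways. By my estimate its centre is 36 mm below the arm axis. Its position did not change over 2 s.
- **Gripper:** it is clear above the ring, with no contact force.
- **Cover plate, oil can, frame and wrench:** their measured positions agree with the start within noise. The wrench's measured position shifted 6–7 mm along x, which I read as detection noise.

One disagreement: on lowering, the ring met the arm about 5 mm earlier than my estimate, with a brief force of about 20 N. I backed off slightly and released it, and it settled normally.

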